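# Lift the polish carrier off its pins

### The arm

A 6-joint arm with a two-finger parallel gripper is mounted at the origin on the work surface. World frame = base frame: x ahead of the robot, y to its left, z up, the work surface at z = 0. Lengths are in m, angles in rad, forces in N, time in s.
With the tool pointing down it reaches from about 0.25 to 0.775 m from the base axis. Payload 4 kg.
Tool frame: the origin (TCP) lies midway between the tips of the shut fingers; the grasp point (between the pads) lies 19 mm behind it (robot.tcp_to_grasp is the distance from the TCP to the grasp point, in m); z points along the fingers, x is the direction in which the jaws open and shut, and the axes are right-handed (so a half turn about z gives the same grasp; the last joint's range is limited). The gripper opens to 94 mm and grips with 3 to 60 N. Pads are 16 mm wide; open, the fingers measure 119 mm over their backs; the gripper's body (75 mm by 177 mm) begins 78 mm behind the grasp point.
Start: joints at [-1.293, 0.087, 1.371, -0, 1.684, -0.103], TCP at [0.204, -0.511, 0.206] pointing down, gripper open.
Joint ranges: [-3.1, 3.1], [-0.76, 2.03], [0.27, 2.55], [-1.08, 4.22], [0.17, 2.65], [-2.57, 2.57]. Speed limits (rad/s): [2.79, 2.79, 3.14, 3.14, 3.14, 3.14].

### API

Orientations are given as [roll, pitch, yaw] about the fixed x, y, z axes, in that order (R = Rz(yaw) Ry(pitch) Rx(roll)).
In Python, from bench import get_obs, vision, robot gives the robot as it stands.
- The arm moves only by the tool servo_tool, never from a script. Its argument "targets" is text: rows parted by semicolons, each of 7 numbers parted by spaces: the opening, from 0 (shut) to 1 (fully open), then the shift along the tool's x, y, z as a fraction of full scale, then the turn, a rotation vector about the tool's x, y, z as a fraction of full scale. A call has 1 to 12 rows; each row is the pose to reach, as a shift and turn from the pose commanded when the call began, along the tool's axes at that moment, turning the shorter way round; what a row does not reach only later rows make up. Full scale, the value 1, is 0.25 m for a shift and pi rad for a turn. A row lasts 1/12 s, in which the tool goes at most 41.7 mm and 7.16 degrees, less where a joint would pass 70% of its speed; a pose out of reach is approached as far as the arm can. A call with a number of a shift or a turn outside -1 to 1 is refused whole. A call with a gripper value outside its range is refused whole. The fingers move at their own pace and stop on an object; the grip force is fixed at half the most. Time passes only in rows, so rows that repeat a pose let the fingers close. It gives the time, the measured TCP pose, the force and the opening at its end, in the units of the state.
- get_obs(): the state, without advancing time (a new reading comes with each control period).
- vision.snapshot(name): name is "side" or "top" or "wrist"; returns a dict with "image" (420x560x3 uint8, red, green, blue), "mtx" (3x3 intrinsics, pixels), "world_from_camera" (4x4, takes a point from camera to world coordinates); the wrist camera has in their place "T_tool_cam" (4x4, takes a point from camera to tool coordinates, whose origin is the TCP and whose axes are the tool frame's). Camera axes: x right, y down, z forward; pixel columns grow to the right and rows downward; lengths in m; the calibration is good to about 2 mm. A picture is of the moment at which its call begins: read the wrist's pose just before it. There is no depth.
- robot.close_job(): hands the job in, once; it reports no verdict.
The state is a dict: "time": time; "joint_positions": joint angles; "qvel": joint speeds; "joint_torque": joint torques, N m; "tool_pos": TCP position; "ee_rot": TCP orientation; "wrist_force": force on the tool from outside, world axes, zero at the start; "wrist_torque": the same for the moment, N m; "width": finger opening in m.
Only numpy, scipy, OpenCV 4.12 (cv2) and the standard library are available. Lean on these libraries where they do the work, as an engineer would, in place of code of your own. Each camera call takes 0.05 s, during which the arm holds its last target.

### The job

Get the polish carrier ready for shoe cleaning: first flip the small hinged stop up past upright, out of the way, and leave it up, then lift the carrier plate by its upright grip straight up off its two locating pins, keeping it level so that it does not jam. Set it down gently (do not drop it) flat in the middle of the rubber mat, its long side along the mat's long side, with the tin still in its nest; let go, and leave the dauber, shoehorn and shoe tree alone.

Things in the scene. Friction and masses are not known exactly. Their poses are not given: they have to be found in the camera images.
- dock: Fixed chipboard block, 150 (x) x 260 (y) x 18 mm, at a yaw near 0, left or right of the mat. Origin: centre of its underside. Two upright 10 mm steel pins at (40, 88) and (-40, -88) mm reach 50 mm above its top (68 mm above the shelf). Two steel cheeks at its +y end (tops 40 mm above the shelf) carry the stop.
- stop (a joint): Hinge of the steel flip stop, rad, about the dock's x: 0 = lying flat 2 mm above the plate's +y end, 1.57 = upright, 1.9 = end of travel, leaning out past the dock's +y end. Slight friction keeps it where it is left. Leaf 14 mm wide (x), 5 mm thick, 47 mm long.
- stop_tab (a point): Centre of the free end of the tab that stands square on the stop's leaf: 36 mm from the hinge, its end 32.5 mm above the hinge axis at joint 0 (65 mm above the shelf), 14 mm wide (dock x), 8 mm thick. At (-32, 82) mm in the dock's frame at joint 0; turns with the stop. It can be pinched from above along the dock's x.
- stop_hinge (a point): Point on the stop's hinge axis in mid-leaf, at (-32, 118, 32.5) mm in the dock's frame.
- carrier: Loose plywood nest plate, 110 (x) x 210 (y) x 10 mm, about 0.3 kg, on the dock, axes along the dock's. Origin: centre of its underside, 18 mm above the shelf when seated. Its 14 mm holes sit over the dock's pins; it must rise 50 mm to come free. Solid upright wooden grip at its centre, 14 mm thick (x), 50 mm long (y), top 56 mm above the underside.
- grip (a point): Point inside the carrier's grip, on its mid-line, 16 mm below the grip's top and 40 mm above the plate's underside; pinch across the carrier's x.
- nest (a point): Centre of the square nest of low laths (56 mm inside, 6 mm high) on the carrier's top face, 62 mm from the plate's centre to -y.
- tin: Closed black round tin, 52 mm across, 19 mm high, about 60 g, loose in the nest. Origin: centre of its underside.
- mat: Fixed black rubber mat, 170 (x) x 270 (y) x 4 mm, flat on the shelf, at any yaw near 0. Origin: centre of its underside.
- dauber: Bystander: red plastic polish dauber, lying, 140 mm long, 42 mm high, on the robot's side of the work.
- shoehorn: Bystander: flat stainless shoehorn, 217 mm long, 34 mm wide, beyond the work.
- shoe_tree: Bystander: cedar shoe tree, 250 mm long, 70 mm high, beyond the work.
Things that resemble listed ones, but are neither listed nor needed, are in the scene too. What is shaped like the carrier but pink or purple is not meant.

How it is judged:
On the way, in this order (a step that is already met when the one before it is completed fails the run):
1. the stop is flipped up (joint above 1.4 rad) while the carrier still sits on its pins (value of joint stop above 1.4 rad and z of carrier in the frame of dock below 0.024 m), for 0.2 s.
2. the carrier is lifted clear above its pins (underside over 70 mm above the dock's underside), still over the dock (z of carrier in the frame of dock above 0.07 m and horizontal distance between carrier and dock below 0.04 m), for 0.1 s.
At the end, for the whole second after the job is handed in: The carrier lies flat and at rest on the mat, its centre within 30 mm of the mat's and its long side within 0.2 rad of the mat's long side; the tin is still in its nest (within 12 mm); the stop is still up (joint above 1.3 rad) (horizontal distance between carrier and mat below 0.03 m and angle between the y axis of carrier and the y axis of mat, either way round below 0.2 rad and height (world z) of carrier below 0.009 m and angle between carrier's own z axis and vertical below 0.04 rad and linear speed of carrier below 0.02 m/s and distance between tin and nest below 0.012 m and value of joint stop above 1.3 rad); the robot touches nothing.
It fails at once if the carrier is tipped more than 0.14 rad (angle between carrier's own z axis and vertical above 0.14 rad).
It fails at once if the carrier is jammed or forced on its pins or dock: over 40 N (contact force between carrier and dock above 40 N).
It fails at once if the carrier is dropped or slammed: faster than 0.5 m/s less than 50 mm above the shelf beside the dock (height (world z) of carrier below 0.05 m and horizontal distance between carrier and dock above 0.1 m and linear speed of carrier above 0.5 m/s).
It fails at once if a bystander is moved more than 30 mm (distance of any of dauber, shoehorn, shoe_tree from where it was at the start of the episode above 0.03 m).
It also fails if it takes over 58 s, if anything falls off the work surface, if the arm or the gripper's body presses on something with over 40 N, if the wrist force passes 120 N, or if a joint passes its speed limit or range.

## Working session

There is one attempt and no reset: what is moved stays moved. The work goes in short steps, Python scripts to look and compute and a tool call to move; the robot and the scene stay as the last step left them, time stands still between calls to the robot, and variables do not carry over. Pictures are saved under pics/ and viewed, and the job is handed in when it is done.

Besides the shell and the picture viewer there is one more tool, called after "Emit:" by a JSON object that holds its "method" and its "body". servo_tool: Moves the arm, as the interface text tells. Its arguments: {"type":"object","properties":{"targets":{"type":"string"}},"required":["targets"]}

```bash
mkdir -p pics; ls; cat > h.py <<'E'
import numpy as np,cv2
from bench import get_obs,vision,robot
def snap(n,f):
    o=get_obs();s=vision.snapshot(n);cv2.imwrite('pics/'+f,cv2.cvtColor(s['image'],cv2.COLOR_RGB2BGR));np.savez('pics/'+f+'.npz',**{k:v for k,v in s.items()},pos=o['tool_pos'],rot=o['ee_rot']);return s,o
def ray(s,u,v,z,T=None):
    T=np.array(s['world_from_camera']) if T is None else T
    d=T[:3,:3]@np.linalg.inv(s['mtx'])@np.array([u,v,1.]);c=T[:3,3]
    return c+d*(z-c[2])/d[2]
def proj(s,p,T=None):
    T=np.array(s['world_from_camera']) if T is None else T
    q=np.array(s['mtx'])@(np.linalg.inv(T)@np.append(p,1))[:3];return q[:2]/q[2]
E
python3 -c "
from h import *
for n in ('top','side'):
    s,o=snap(n,n+'0.png')
    print(n,s['world_from_camera'],s['mtx'])
print(get_obs())
"
```

```text
pics
top [[ 0.01234678 -0.993474    0.11338861  0.38805554]
 [-0.99991558 -0.01180794  0.00542253 -0.09745038]
 [-0.00404825 -0.11344599 -0.99353592  1.02735691]
 [ 0.          0.          0.          1.        ]] [[412.56075146   0.         283.9070546 ]
 [  0.         412.56075146 208.53963879]
 [  0.           0.           1.        ]]
side [[-0.88358037 -0.28849963  0.36885457  0.04382989]
 [-0.46814298  0.52517925 -0.71065386  0.81626152]
 [ 0.01130861 -0.80059648 -0.59909715  0.80866333]
 [ 0.          0.          0.          1.        ]] [[424.3313878    0.         275.82599679]
 [  0.         424.3313878  210.49482114]
 [  0.           0.           1.        ]]
{'time': 0.1, 'joint_positions': array([-1.29311473e+00,  8.78656691e-02,  1.37205302e+00, -2.01121822e-05,
        1.68360326e+00, -1.03105216e-01]), 'qvel': array([-0.00076877, -0.00024263, -0.00514637, -0.00097024,  0.00021092,
       -0.00016565]), 'joint_torque': array([ 2.59551634e-03, -3.41254342e+01, -3.03301764e+01,  7.20845908e-02,
        3.04400269e-02, -9.52894220e-05]), 'tool_pos': array([ 0.20426224, -0.51014602,  0.20445507]), 'ee_rot': array([-3.14141397e+00,  1.92110388e-03, -1.19001159e+00]), 'wrist_force': array([-0.02016421, -0.24901552, -0.71995937]), 'wrist_torque': array([0.0005732 , 0.03318102, 0.02382366]), 'width': 0.0940961707113006}
```

View pics/top0.png

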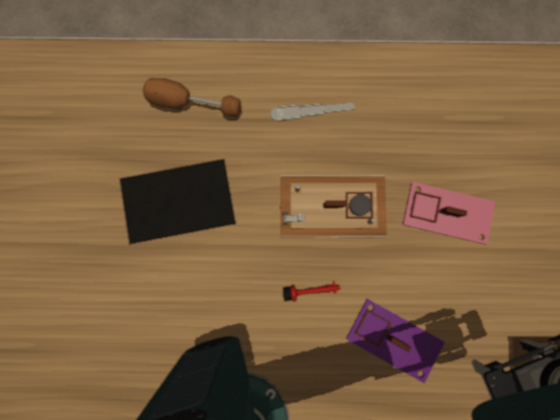

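View pics/side0.png

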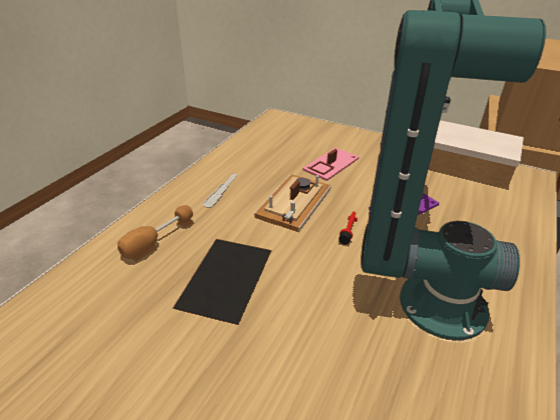

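The natural plywood plate on the framed block at top (333,206) fits the carrier: it sits on a chipboard dock with pins, cheeks and tin. The pink plate (450,212) and the purple plate (396,340) are decoys. The mat is at (178,201). I'll confirm this in an enlarged crop.

```bash
python3 -c "
import cv2
a=cv2.imread('pics/top0.png')
cv2.imwrite('pics/c1.png',cv2.resize(a[165:250,270:400],None,fx=6,fy=6,interpolation=cv2.INTER_CUBIC))
cv2.imwrite('pics/c2.png',cv2.resize(a[145:255,110:245],None,fx=5,fy=5,interpolation=cv2.INTER_CUBIC))
"
```

```text
(no output)
```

View pics/c1.png

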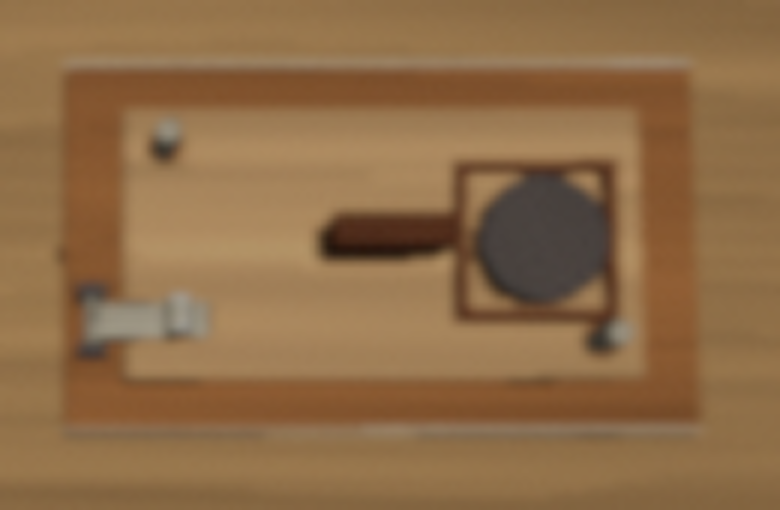

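View pics/c2.png

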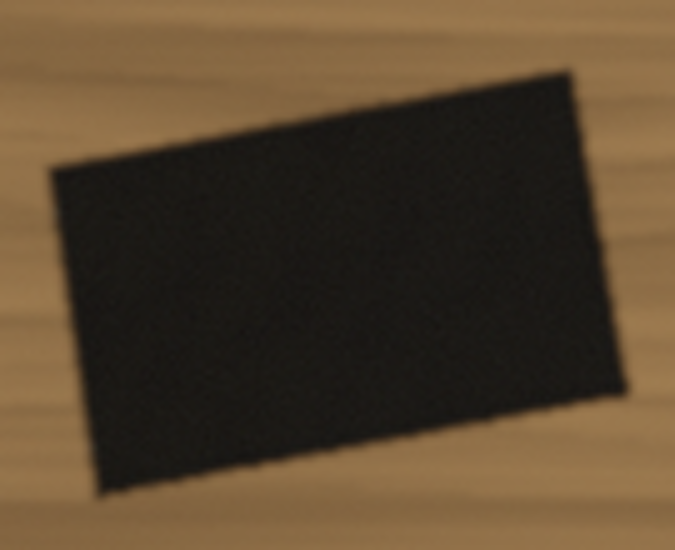

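```bash
cat > m.py <<'E'
from h import *
s=dict(np.load('pics/top0.png.npz'))
def P(c,f,ox,oy,z): return [ray(s,(u+.5)/f-.5+ox,(v+.5)/f-.5+oy,z)[:2] for u,v in c]
for nm,c,f,ox,oy,z in [('dock',[(64,62),(690,64),(699,430),(65,433)],6,270,165,.018),('plate',[(123,106),(638,107),(645,378),(124,380)],6,270,165,.028),('mat',[(52,169),(571,71),(627,392),(99,494)],5,110,145,.004)]:
    p=np.array(P(c,f,ox,oy,z)); ctr=p.mean(0)
    # y axis: from right edge to left edge
    d=(p[0]+p[3]-p[1]-p[2])/2; e=(p[0]+p[1]-p[2]-p[3])/2
    print(nm,ctr.round(4),np.linalg.norm(d).round(4),np.linalg.norm(e).round(4),'yaw',np.arctan2(-d[0],d[1]).round(4),np.arctan2(e[1],e[0]).round(4))
print('pins',P([(168,128),(620,330)],6,270,165,.068))
print('tab',P([(180,298)],6,270,165,.065))
print('grip top',P([(335,225),(455,222)],6,270,165,.074))
E
python3 m.py
```

```text
dock [ 0.5121 -0.2123] 0.2585 0.1524 yaw 0.0126 0.0125
plate [ 0.5125 -0.2124] 0.2105 0.1116 yaw 0.0128 0.0134
mat [0.5217 0.1758] 0.2658 0.1661 yaw 0.203 0.1979
pins [array([ 0.55154374, -0.12375698]), array([ 0.47409787, -0.30003177])]
tab [array([ 0.48485285, -0.12910337])]
grip top [array([ 0.51314141, -0.18873302]), array([ 0.51486597, -0.23528857])]
```

```bash
cat >> h.py <<'E'
from scipy.spatial.transform import Rotation as R
def goal(pos,yaw,o=None,rpy=None):
    o=o or get_obs(); A=R.from_euler('xyz',o['ee_rot']); B=R.from_euler('xyz',rpy if rpy is not None else [np.pi,0,yaw])
    t=A.inv().apply(np.array(pos)-o['tool_pos'])/.25; r=(A.inv()*B).as_rotvec()/np.pi
    print('goal',np.r_[t,r].round(4),'t',o['time'])
E
python3 -c "
from h import *
print(vision.snapshot('wrist')['T_tool_cam'].round(3))
goal([.46,-.17,.25],.0127)"
```

```text
[[ 1.     0.    -0.001  0.001]
 [ 0.     0.968  0.252 -0.074]
 [ 0.001 -0.252  0.968 -0.18 ]
 [ 0.     0.     0.     1.   ]]
goal [-8.8350e-01 -1.4553e+00 -1.7990e-01 -4.0000e-04  4.0000e-04 -3.8280e-01] t 0.15
```

Emit:
{"method": "servo_tool", "body": {"targets": "1 -0.12 -0.2 -0.18 0 0 -0.05;1 -0.24 -0.4 -0.18 0 0 -0.1;1 -0.36 -0.6 -0.18 0 0 -0.15;1 -0.44 -0.75 -0.18 0 0 -0.2;1 -0.52 -0.87 -0.18 0 0 -0.24;1 -0.6 -0.98 -0.18 0 0 -0.28"}}

```text
time: 0.65
tool_pos: [0.3497, -0.3175, 0.2495]
ee_rot: [3.142, -0.001, -0.434]
wrist_force: [1.2, -0.6, -0.6]
width: 0.0941
```

```bash
python3 -c "
from h import *
print(get_obs()['tool_pos'],get_obs()['ee_rot'])
goal([.475,-.14,.24],.0127)"
```

```text
[ 0.34965697 -0.31745099  0.24949578] [ 3.14154176e+00 -5.17909796e-04 -4.34410312e-01]
goal [ 1.560e-01 -8.549e-01  3.800e-02  1.000e-04 -2.000e-04 -1.423e-01] t 0.65
```

Emit:
{"method": "servo_tool", "body": {"targets": "1 0.16 -0.855 0.038 0 0 -0.142;1 0.16 -0.855 0.038 0 0 -0.142;1 0.16 -0.855 0.038 0 0 -0.142;1 0.16 -0.855 0.038 0 0 -0.142;1 0.16 -0.855 0.038 0 0 -0.142;1 0.16 -0.855 0.038 0 0 -0.142;1 0.16 -0.855 0.038 0 0 -0.142;1 0.16 -0.855 0.038 0 0 -0.142;1 0.16 -0.855 0.038 0 0 -0.142"}}

```text
time: 1.4
tool_pos: [0.4754, -0.144, 0.2398]
ee_rot: [3.141, 0.001, 0.004]
wrist_force: [-0.2, 0.6, -0.8]
width: 0.0938
```

```bash
python3 -c "
from h import *
s,o=snap('wrist','w1.png');print(o['tool_pos'],o['ee_rot'],o['qvel'].round(4))"
```

```text
[ 0.47537287 -0.1439934   0.23981202] [3.14079474e+00 6.96283254e-04 4.41885085e-03] [-0.0177 -0.0061  0.0003  0.0042 -0.0018  0.0041]
```

View pics/w1.png

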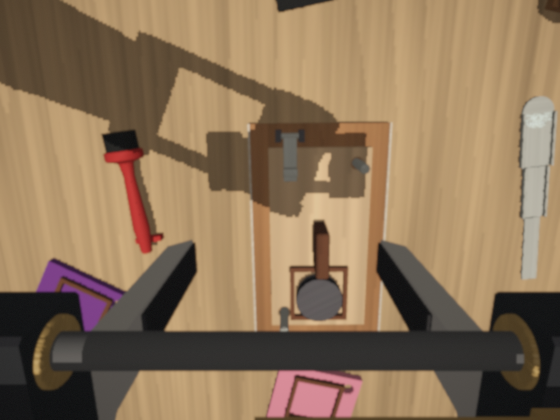

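```bash
cat >> h.py <<'E'
def wT(s,o):
    T=np.eye(4);T[:3,:3]=R.from_euler('xyz',o['ee_rot']).as_matrix();T[:3,3]=o['tool_pos'];return T@np.array(s['T_tool_cam'])
DC=np.array([.5127,-.2121,0]);DY=.0127
def D(p,dc=DC,dy=DY): return dc+R.from_euler('z',dy).apply(np.array(p)/1000.)
E
python3 -c "
from h import *
s,o=snap('wrist','w2.png');T=wT(s,o);print(o['tool_pos'],o['ee_rot'])
im=cv2.imread('pics/w2.png')
big=cv2.resize(im[110:350,235:405],None,fx=3,fy=3,interpolation=cv2.INTER_CUBIC)
for p in [(40,88,68),(-40,-88,68),(-39,78,65),(-25,78,65),(-25,86,65),(-39,86,65),(-7,25,74),(7,25,74),(7,-25,74),(75,130,18),(-75,130,18),(-55,105,28),(55,105,28)]:
    u=proj(s,D(p),T);print(p,u.round(1));q=((u-[235,110]+.5)*3-.5).round().astype(int);cv2.circle(big,tuple(int(a) for a in q),2,(0,255,0),-1)
big=big[:600]
cv2.imwrite('pics/c3.png',big)"
```

```text
[ 0.47533269 -0.14424071  0.23997518] [3.14087599e+00 2.69535016e-04 3.68379910e-03]
(40, 88, 68) [364.8 168.5]
(-40, -88, 68) [283.5 330.9]
(-39, 78, 65) [282.7 178.9]
(-25, 78, 65) [297.  178.8]
(-25, 86, 65) [297.  170.7]
(-39, 86, 65) [282.6 170.8]
(-7, 25, 74) [315.6 233.2]
(7, 25, 74) [329.8 233.1]
(7, -25, 74) [328.7 279.5]
(75, 130, 18) [389.8 121.9]
(-75, 130, 18) [248.7 123.2]
(-55, 105, 28) [267.6 147.6]
(55, 105, 28) [371.9 146.7]
```

View pics/c3.png

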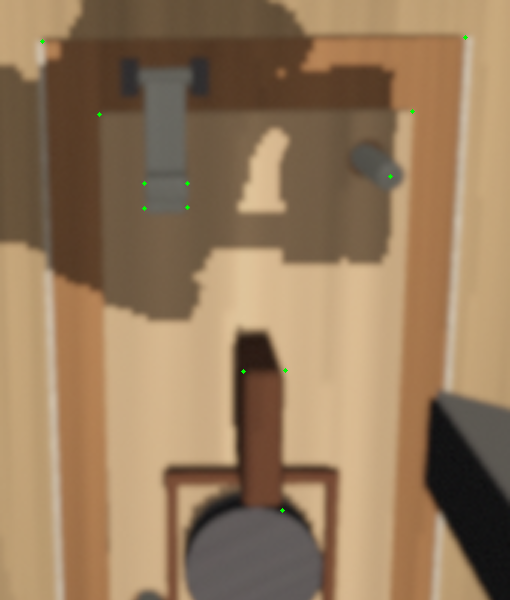

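```bash
python3 -c "
from h import *
print(D((-32,82,39)));o=get_obs()
goal(D((-32,82,110)),DY,o);goal(D((-32,82,39)),DY,o)"
```

```text
[ 0.47966121 -0.130513    0.039     ]
goal [ 1.760e-02 -5.540e-02  5.202e-01  2.000e-04  0.000e+00 -3.000e-03] t 1.5
goal [ 1.760e-02 -5.560e-02  8.042e-01  2.000e-04  0.000e+00 -3.000e-03] t 1.5
```

Emit:
{"method": "servo_tool", "body": {"targets": "0.5 0.018 -0.056 0.15 0 0 -0.003;0.5 0.018 -0.056 0.3 0 0 -0.003;0.5 0.018 -0.056 0.42 0 0 -0.003;0.5 0.018 -0.056 0.5 0 0 -0.003;0.5 0.018 -0.056 0.52 0 0 -0.003;0.5 0.018 -0.056 0.52 0 0 -0.003"}}

```text
time: 2.0
tool_pos: [0.4789, -0.1294, 0.1083]
ee_rot: [-3.14, 0.004, 0.013]
wrist_force: [-0.6, 0.6, -0.8]
width: 0.0576
```

```bash
python3 -c "
from h import *
s,o=snap('wrist','w3.png');print(o['tool_pos'],o['ee_rot'])
goal(D((-32,82,39)),DY,o)"
```

```text
[ 0.47886119 -0.12942553  0.1082936 ] [-3.14043322  0.0035617   0.01336349]
goal [ 4.100e-03  4.700e-03  2.772e-01 -4.000e-04  1.100e-03  2.000e-04] t 2.0
```

View pics/w3.png

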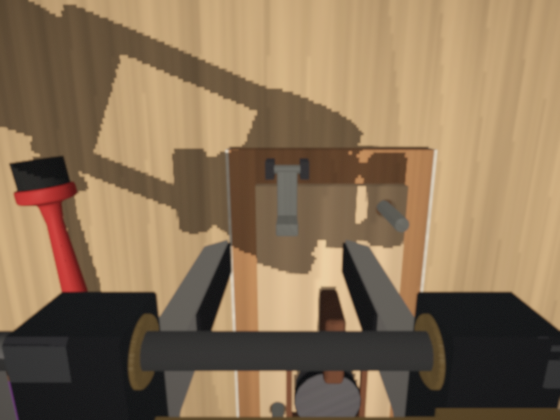

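The stop tab, at (287,228), is centred between the fingers (231 and 343). I'll descend and pinch.

Emit:
{"method": "servo_tool", "body": {"targets": "0.5 0.002 0.003 0.1 0 0.001 0;0.5 0.002 0.003 0.2 0 0.001 0;0.5 0.002 0.003 0.26 0 0.001 0;0.5 0.002 0.003 0.277 0 0.001 0;0.5 0.002 0.003 0.277 0 0.001 0;0.3 0.002 0.003 0.277 0 0.001 0;0 0.002 0.003 0.277 0 0.001 0;0 0.002 0.003 0.277 0 0.001 0;0 0.002 0.003 0.277 0 0.001 0;0 0.002 0.003 0.277 0 0.001 0;0 0.002 0.003 0.277 0 0.001 0;0 0.002 0.003 0.277 0 0.001 0"}}

```text
time: 3.05
tool_pos: [0.4791, -0.1299, 0.0408]
ee_rot: [3.141, 0.001, 0.016]
wrist_force: [-5.1, -2.1, 4.7]
width: 0.0139
```

```bash
python3 -c "
from h import *
o=get_obs();print(o['tool_pos'],o['ee_rot'],o['wrist_force'],o['width'])
# grasp point rel hinge from actual pose
h=D((-32,118,32.5)); g=o['tool_pos']-[0,0,.019]*np.array([0,0,-1]); print(h,g)
d=(g-h)[1:]; r=np.hypot(*d); a0=np.arctan2(d[1],-d[0]); print(r,a0)
for th in np.arange(.15,1.81,.15):
    a=a0+th; p=np.array([-r*np.cos(a),r*np.sin(a)])-d
    print(round(th,2),'tool y %.3f z %.3f'%(-p[0]/.25,-p[1]/.25), 'TCPz %.3f'%(o['tool_pos'][2]+p[1]))
"
```

```text
[ 0.47908545 -0.12994242  0.04078835] [3.14066866e+00 1.28472925e-03 1.55617203e-02] [-5.05176435 -2.12028783  4.66223364] 0.013948775641277923
[ 0.47920402 -0.09451591  0.0325    ] [ 0.47908545 -0.12994242  0.05978835]
0.04471791343572069 0.6563547607722853
0.15 tool y -0.018 z -0.020 TCPz 0.046
0.3 tool y -0.039 z -0.037 TCPz 0.050
0.45 tool y -0.062 z -0.051 TCPz 0.053
0.6 tool y -0.086 z -0.061 TCPz 0.056
0.75 tool y -0.112 z -0.067 TCPz 0.058
0.9 tool y -0.139 z -0.070 TCPz 0.058
1.05 tool y -0.166 z -0.068 TCPz 0.058
1.2 tool y -0.192 z -0.062 TCPz 0.056
1.35 tool y -0.217 z -0.053 TCPz 0.054
1.5 tool y -0.241 z -0.040 TCPz 0.051
1.65 tool y -0.262 z -0.023 TCPz 0.047
1.8 tool y -0.280 z -0.004 TCPz 0.042
```

Emit:
{"method": "servo_tool", "body": {"targets": "0 0 -0.018 -0.02 0 0 0;0 0 -0.039 -0.037 0 0 0;0 0 -0.062 -0.051 0 0 0;0 0 -0.086 -0.061 0 0 0;0 0 -0.112 -0.067 0 0 0;0 0 -0.139 -0.07 0 0 0;0 0 -0.166 -0.068 0 0 0;0 0 -0.192 -0.062 0 0 0;0 0 -0.217 -0.053 0 0 0;0 0 -0.241 -0.04 0 0 0;0 0 -0.262 -0.023 0 0 0;0 0 -0.268 -0.018 0 0 0"}}

```text
time: 4.05
tool_pos: [0.4782, -0.0613, 0.0458]
ee_rot: [-3.14, 0.0, 0.016]
wrist_force: [-7.1, 1.7, 8.0]
width: 0.0129
```

```bash
python3 -c "
from h import *
s,o=snap('wrist','w4.png');print(o['tool_pos'],o['ee_rot'],o['wrist_force'],o['width'])
snap('side','s4.png')
a=cv2.imread('pics/s4.png');cv2.imwrite('pics/c4.png',cv2.resize(a[130:260,220:370],None,fx=4,fy=4,interpolation=cv2.INTER_CUBIC))"
```

```text
[ 0.47823282 -0.06127008  0.04582138] [-3.14024291e+00  4.25262666e-04  1.61864248e-02] [-7.06357154  1.71817952  8.02550733] 0.012919696022351363
```

View pics/w4.png

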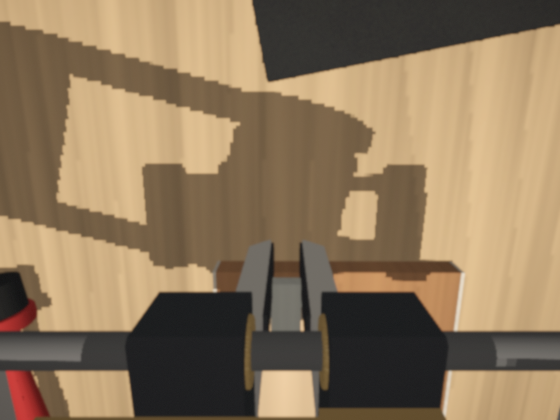

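View pics/c4.png

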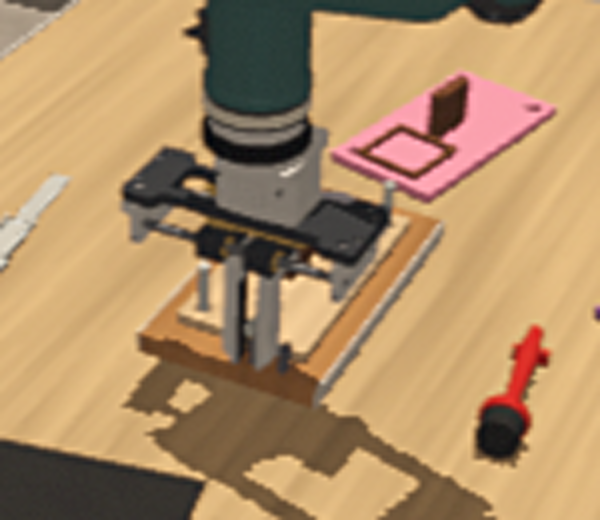

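Unclear whether the stop followed; I'll open, rise and look.

Emit:
{"method": "servo_tool", "body": {"targets": "0.5 0 0 0 0 0 0;0.5 0 0 0 0 0 0;0.5 0 0 0 0 0 0;0.5 0 0 0 0 0 0;0.5 0 0 -0.1 0 0 0;0.5 0 0 -0.2 0 0 0;0.5 0 0 -0.35 0 0 0;0.5 0 0 -0.4 0 0 0;0.5 0 0 -0.4 0 0 0"}}

```text
time: 4.9
tool_pos: [0.4825, -0.0633, 0.15]
ee_rot: [3.139, -0.012, 0.015]
wrist_force: [0.1, -0.1, -0.1]
width: 0.0468
```

```bash
python3 -c "
from h import *
s,o=snap('wrist','w5.png');print(o['tool_pos'],o['ee_rot'],o['wrist_force'],o['width'])
s,o=snap('side','s5.png')
a=cv2.imread('pics/s5.png');cv2.imwrite('pics/c5.png',cv2.resize(a[150:250,230:350],None,fx=5,fy=5,interpolation=cv2.INTER_CUBIC))
np.savez('x.npz',a=1)
for p in [(-32,118,32.5),(-32,82,65),(-32,118+32.5,68.5),(-32,118,79.5)]: print(p,((proj(s,D(p))-[230,150])*5).round())
"
```

```text
[ 0.48254894 -0.06326024  0.14995539] [ 3.13905459 -0.01246508  0.01545071] [ 0.14809502 -0.11618229 -0.12515305] 0.04677002383952765
(-32, 118, 32.5) [284. 332.]
(-32, 82, 65) [312. 257.]
(-32, 150.5, 68.5) [261. 313.]
(-32, 118, 79.5) [286. 268.]
```

View pics/w5.png

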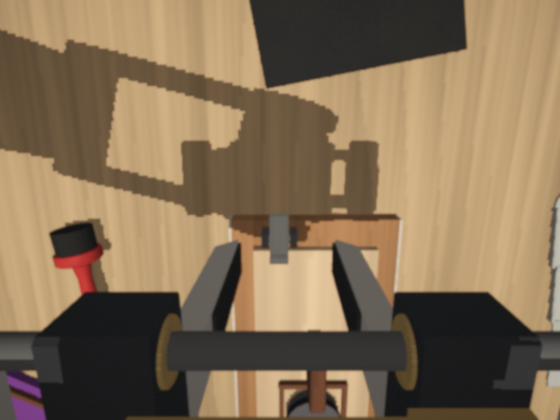

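View pics/c5.png

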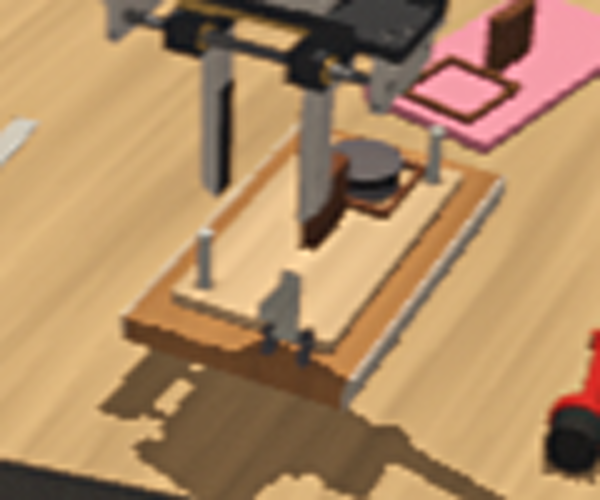

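```bash
python3 -c "
from h import *
a=cv2.imread('pics/w5.png');cv2.imwrite('pics/c6.png',cv2.resize(a[195:285,220:340],None,fx=6,fy=6,interpolation=cv2.INTER_CUBIC))
s=dict(np.load('pics/w5.png.npz'));o=dict(tool_pos=s['pos'],ee_rot=s['rot']);T=wT(s,o)
z=dict(np.load('pics/s5.png.npz'))
for th in (1.2,1.3,1.4,1.5,1.57,1.65,1.75,1.9):
    L=np.array([-np.cos(th),np.sin(th)]);N=np.array([np.sin(th),np.cos(th)])
    f=lambda l,n:D((-32,*(np.array([118,32.5])+l*L+n*N)))
    pts=[f(47,2.5),f(47,-2.5),f(40,32.5),f(32,32.5)]
    print(th,'W',[((proj(s,p,T)-[220,195])*6).round().tolist() for p in pts],'S',[((proj(z,p)-[230,150])*5).round().tolist() for p in pts])
"
```

```text
1.2 W [[351.0, 489.0], [352.0, 517.0], [350.0, 269.0], [351.0, 226.0]] S [[297.0, 258.0], [300.0, 257.0], [274.0, 279.0], [272.0, 292.0]]
1.3 W [[351.0, 460.0], [351.0, 491.0], [351.0, 226.0], [351.0, 189.0]] S [[294.0, 261.0], [297.0, 258.0], [271.0, 286.0], [269.0, 299.0]]
1.4 W [[351.0, 427.0], [351.0, 462.0], [351.0, 183.0], [351.0, 153.0]] S [[290.0, 264.0], [294.0, 260.0], [267.0, 294.0], [266.0, 306.0]]
1.5 W [[351.0, 393.0], [351.0, 430.0], [351.0, 141.0], [351.0, 119.0]] S [[287.0, 267.0], [290.0, 263.0], [264.0, 301.0], [263.0, 313.0]]
1.57 W [[351.0, 367.0], [351.0, 406.0], [351.0, 113.0], [351.0, 96.0]] S [[284.0, 270.0], [288.0, 266.0], [261.0, 307.0], [261.0, 318.0]]
1.65 W [[351.0, 337.0], [351.0, 377.0], [351.0, 83.0], [351.0, 71.0]] S [[281.0, 274.0], [285.0, 269.0], [259.0, 314.0], [259.0, 324.0]]
1.75 W [[351.0, 299.0], [351.0, 340.0], [351.0, 47.0], [352.0, 43.0]] S [[278.0, 279.0], [282.0, 274.0], [256.0, 322.0], [257.0, 331.0]]
1.9 W [[351.0, 240.0], [351.0, 282.0], [351.0, -0.0], [352.0, 6.0]] S [[273.0, 288.0], [276.0, 282.0], [252.0, 335.0], [254.0, 343.0]]
```

View pics/c6.png

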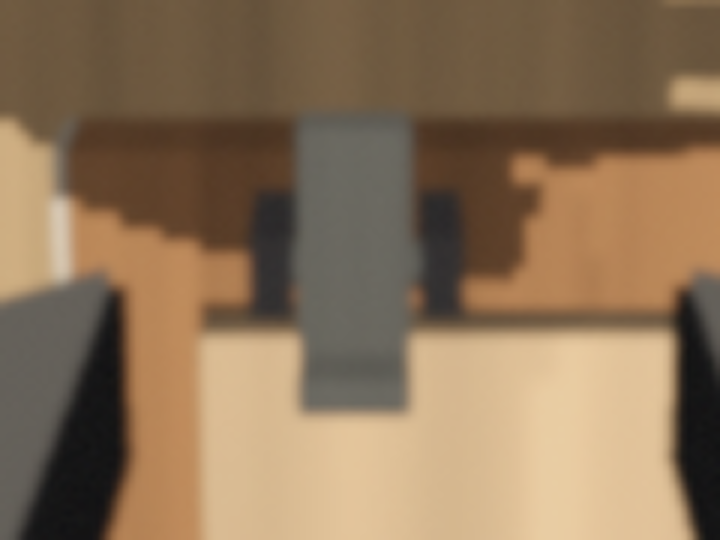

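The stop stands at about 1.57 rad: the leaf tip is at crop row 370–410, which fits the 1.57 projection. I'll push it a little further for margin with shut fingers, from behind the leaf.

```bash
python3 -c "
from h import *
o=get_obs()
for p in [(-32,94,150),(-32,94,60),(-32,114,60)]: goal(D(p),DY,o)"
```

```text
goal [-4.400e-03  2.238e-01 -2.010e-02  1.000e-04 -1.200e-03  9.000e-04] t 5.0
goal [-5.700e-03  2.237e-01  3.399e-01  1.000e-04 -1.200e-03  9.000e-04] t 5.0
goal [-5.500e-03  1.437e-01  3.399e-01  1.000e-04 -1.200e-03  9.000e-04] t 5.0
```

Emit:
{"method": "servo_tool", "body": {"targets": "0 -0.005 0.12 -0.02 0 -0.001 0;0 -0.005 0.224 -0.02 0 -0.001 0;0 -0.005 0.224 -0.02 0 -0.001 0;0 -0.005 0.224 0.1 0 -0.001 0;0 -0.005 0.224 0.25 0 -0.001 0;0 -0.005 0.224 0.34 0 -0.001 0;0 -0.005 0.224 0.34 0 -0.001 0;0 -0.005 0.2 0.34 0 -0.001 0;0 -0.005 0.18 0.34 0 -0.001 0;0 -0.005 0.16 0.34 0 -0.001 0;0 -0.005 0.15 0.34 0 -0.001 0;0 -0.005 0.144 0.34 0 -0.001 0"}}

```text
time: 6.0
tool_pos: [0.4804, -0.0983, 0.0618]
ee_rot: [3.14, -0.003, 0.016]
wrist_force: [1.0, -1.3, -0.3]
width: 0.0009
```

Emit:
{"method": "servo_tool", "body": {"targets": "0 0 0 0 0 0 0;0 0 0.04 0 0 0 0;0 0 0.08 0 0 0 0;0 0 0.08 -0.15 0 0 0;0.6 0 0.08 -0.3 0 0 0;0.6 0 0.08 -0.4 0 0 0;0.6 0 0.08 -0.4 0 0 0;0.6 0 0.08 -0.4 0 0 0"}}

```text
time: 6.67
tool_pos: [0.4806, -0.1199, 0.1621]
ee_rot: [3.14, -0.004, 0.014]
wrist_force: [-0.6, -0.0, -1.1]
width: 0.0238
```

```bash
python3 -c "
from h import *
s,o=snap('wrist','w7.png');print(o['tool_pos'],o['ee_rot'],o['wrist_force'],o['width'])
a=cv2.imread('pics/w7.png');cv2.imwrite('pics/c7.png',cv2.resize(a[140:400,160:420],None,fx=2.3,fy=2.3,interpolation=cv2.INTER_CUBIC))
T=wT(s,o)
for th in (1.57,1.65,1.75,1.82,1.9):
    L=np.array([-np.cos(th),np.sin(th)]);N=np.array([np.sin(th),np.cos(th)])
    f=lambda l,n:D((-32,*(np.array([118,32.5])+l*L+n*N)))
    pts=[f(47,2.5),f(47,-2.5),f(40,32.5),f(32,32.5)]
    print(th,'W',[((proj(s,p,T)-[160,140])*2.3).round().tolist() for p in pts])
for p in [(0,0,39),(0,0,100)]:goal(D(p),DY,o)
"
```

```text
[ 0.48060761 -0.11994409  0.16214305] [ 3.13975532 -0.00408137  0.01433157] [-0.55155256 -0.02707508 -1.11721772] 0.02376467393889107
1.57 W [[283.0, 84.0], [283.0, 99.0], [283.0, -15.0], [283.0, -17.0]]
1.65 W [[283.0, 72.0], [283.0, 88.0], [283.0, -26.0], [283.0, -25.0]]
1.75 W [[283.0, 56.0], [283.0, 73.0], [283.0, -38.0], [283.0, -34.0]]
1.82 W [[283.0, 46.0], [283.0, 62.0], [283.0, -45.0], [283.0, -40.0]]
1.9 W [[283.0, 34.0], [283.0, 50.0], [283.0, -53.0], [283.0, -45.0]]
goal [ 0.1211  0.3695  0.4938  0.0006 -0.0013  0.0005] t 6.6667
goal [ 0.1221  0.37    0.2498  0.0006 -0.0013  0.0005] t 6.6667
```

View pics/c7.png

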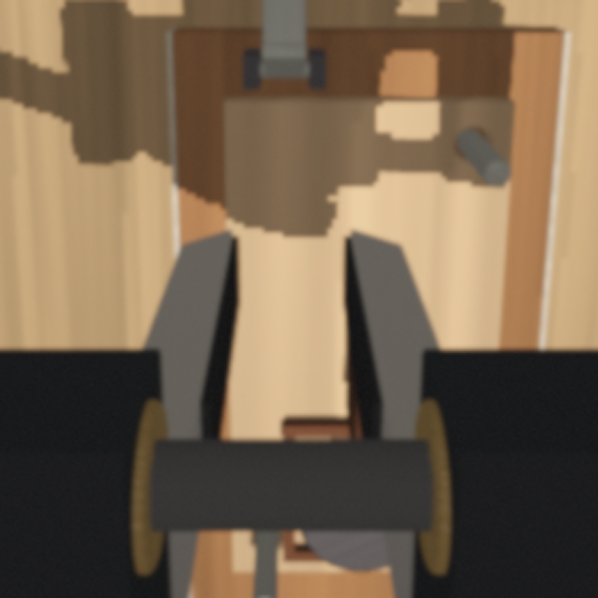

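Stop is now at about 1.73 rad. Next, over the grip.

Emit:
{"method": "servo_tool", "body": {"targets": "0.6 0.06 0.15 0 0 -0.001 0;0.6 0.122 0.3 0 0 -0.001 0;0.6 0.122 0.37 0.1 0 -0.001 0;0.6 0.122 0.37 0.2 0 -0.001 0;0.6 0.122 0.37 0.25 0 -0.001 0;0.6 0.122 0.37 0.25 0 -0.001 0;0.6 0.122 0.37 0.25 0 -0.001 0"}}

```text
time: 7.3
tool_pos: [0.5101, -0.2096, 0.0957]
ee_rot: [-3.139, 0.007, 0.016]
wrist_force: [0.4, 0.4, 0.4]
width: 0.0562
```

```bash
python3 -c "
from h import *
s,o=snap('wrist','w8.png');print(o['tool_pos'],o['ee_rot'],o['wrist_force'],o['width'])
T=wT(s,o)
for p in [(40,88,68),(-7,25,74),(7,25,74),(-55,105,28),(55,105,28),(75,130,18),(-75,130,18)]: print(p,proj(s,D(p),T).round(1))
for p in [(0,0,39)]:goal(D(p),DY,o)
"
```

```text
[ 0.51014811 -0.20961251  0.09571724] [-3.1393561   0.0069566   0.01582937] [0.43052965 0.4221003  0.43392386] 0.056216131548104516
(40, 88, 68) [364.6  88.1]
(-7, 25, 74) [277.  204.4]
(7, 25, 74) [301.8 204.5]
(-55, 105, 28) [202.9  63.7]
(55, 105, 28) [377.3  64.1]
(75, 130, 18) [407.5  24.5]
(-75, 130, 18) [173.3  24.1]
goal [ 0.0116  0.0106  0.2268 -0.0007  0.0022  0.001 ] t 7.3
```

View pics/w8.png

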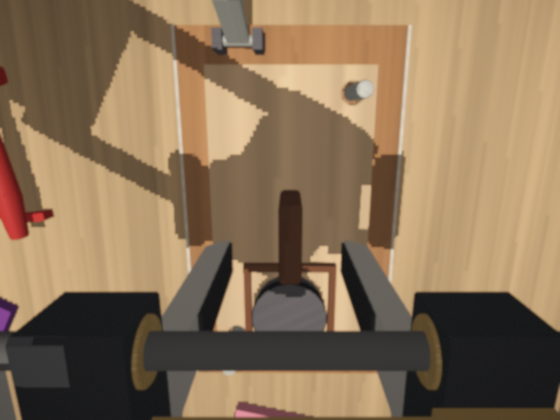

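Emit:
{"method": "servo_tool", "body": {"targets": "0.6 0.008 0.009 0.1 0 0.001 0;0.6 0.008 0.009 0.18 0 0.001 0;0.6 0.008 0.009 0.222 0 0.001 0;0.6 0.008 0.009 0.222 0 0.001 0;0.6 0.008 0.009 0.222 0 0.001 0;0.6 0.008 0.009 0.222 0 0.001 0;0.6 0.008 0.009 0.222 0 0.001 0"}}

```text
time: 7.93
tool_pos: [0.5145, -0.2132, 0.0442]
ee_rot: [3.14, -0.003, 0.016]
wrist_force: [-0.4, -0.2, 0.3]
width: 0.0566
```

```bash
python3 -c "
from h import *
o=get_obs();print(o['tool_pos'],o['ee_rot'],o['wrist_force'],o['qvel'].round(4))
goal(D((0,0,39)),DY,o)
"
```

```text
[ 0.51453493 -0.21321016  0.0441772 ] [ 3.13979759 -0.00314638  0.01577651] [-0.36321384 -0.18371933  0.28651207] [-0.0018  0.0022  0.0041  0.0011 -0.0015  0.0024]
goal [-0.0073 -0.0046  0.0207  0.0006 -0.001   0.001 ] t 7.9333
```

Emit:
{"method": "servo_tool", "body": {"targets": "0.6 -0.007 -0.004 0.018 0 -0.001 0.001;0.6 -0.007 -0.004 0.018 0 -0.001 0.001;0.6 -0.007 -0.004 0.018 0 -0.001 0.001;0.6 -0.007 -0.004 0.018 0 -0.001 0.001;0.6 -0.007 -0.004 0.018 0 -0.001 0.001;0.6 -0.007 -0.004 0.018 0 -0.001 0.001"}}

```text
time: 8.43
tool_pos: [0.5116, -0.2118, 0.0377]
ee_rot: [3.141, 0.003, 0.012]
wrist_force: [-0.8, 0.1, -0.2]
width: 0.0569
```

```bash
python3 -c "
from h import *
o=get_obs();print(o['tool_pos'],o['ee_rot'],o['wrist_force'],o['qvel'].round(4))
goal(D((0,0,39)),DY,o)
"
```

```text
[ 0.51158136 -0.21181738  0.03770289] [3.14147020e+00 3.02689799e-03 1.23009036e-02] [-0.830531    0.13390297 -0.22134878] [-0.0009  0.003  -0.0003 -0.0002 -0.0012 -0.0019]
goal [ 0.0044  0.0012 -0.0052  0.      0.001  -0.0001] t 8.4333
```

Emit:
{"method": "servo_tool", "body": {"targets": "0.6 0 0 0 0 0 0;0.6 0 0 0 0 0 0"}}

```text
time: 8.6
tool_pos: [0.5116, -0.2118, 0.0377]
ee_rot: [3.141, 0.003, 0.012]
wrist_force: [-0.9, 1.0, 0.8]
width: 0.0563
```

Emit:
{"method": "servo_tool", "body": {"targets": "0.6 0 0 0 0 0 0"}}

```text
time: 8.68
tool_pos: [0.5116, -0.2118, 0.0377]
ee_rot: [3.142, 0.003, 0.012]
wrist_force: [0.9, 0.0, -1.0]
width: 0.0566
```

Emit:
{"method": "servo_tool", "body": {"targets": "0.6 0 0 0 0 0 0"}}

```text
time: 8.77
tool_pos: [0.5115, -0.2118, 0.0376]
ee_rot: [3.142, 0.003, 0.012]
wrist_force: [-0.1, -1.6, -0.2]
width: 0.0566
```

```bash
python3 -c "
from h import *
s,o=snap('wrist','w9.png')
a=cv2.imread('pics/w9.png');cv2.imwrite('pics/c9.png',cv2.resize(a[140:350,180:400],None,fx=2.7,fy=2.7,interpolation=cv2.INTER_CUBIC))"
```

```text
(no output)
```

View pics/c9.png

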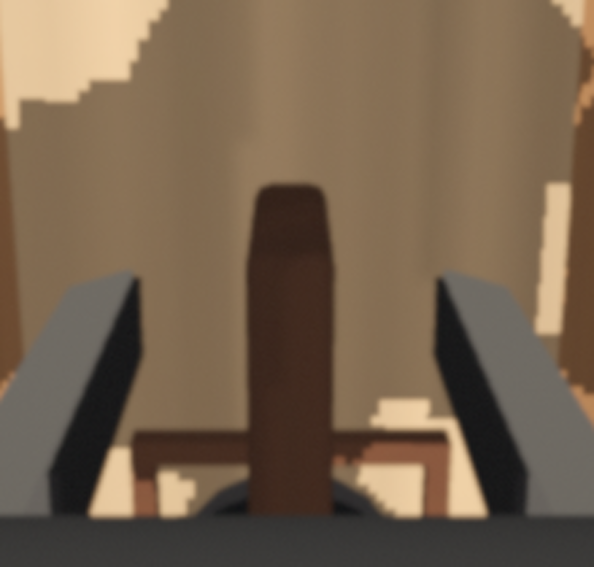

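Centred: finger edges at 138 and 440 in the crop, grip at 248–333. Closing.

Emit:
{"method": "servo_tool", "body": {"targets": "0.4 0 0 0 0 0 0;0.3 0 0 0 0 0 0;0.2 0 0 0 0 0 0;0.1 0 0 0 0 0 0;0 0 0 0 0 0 0;0 0 0 0 0 0 0;0 0 0 0 0 0 0;0 0 0 0 0 0 0;0 0 0 0 0 0 0;0 0 0 0 0 0 0"}}

```text
time: 9.65
tool_pos: [0.5117, -0.2117, 0.0377]
ee_rot: [3.141, 0.003, 0.012]
wrist_force: [-0.0, 0.1, 0.6]
width: 0.0141
```

```bash
python3 -c "
from h import *
o=get_obs();print(o['tool_pos'],o['ee_rot'],o['wrist_force'],o['wrist_torque'],o['width'])
"
```

```text
[ 0.5117053  -0.21173798  0.03772979] [3.14148384e+00 2.69934963e-03 1.24316200e-02] [-0.04560821  0.07890234  0.62281083] [ 0.0189536  -0.30100291  0.06163026] 0.01413241184154564
```

Emit:
{"method": "servo_tool", "body": {"targets": "0 0 0 -0.008 0 0 0;0 0 0 -0.016 0 0 0;0 0 0 -0.024 0 0 0;0 0 0 -0.034 0 0 0;0 0 0 -0.044 0 0 0;0 0 0 -0.054 0 0 0"}}

```text
time: 10.15
tool_pos: [0.5115, -0.2117, 0.0512]
ee_rot: [-3.142, 0.003, 0.012]
wrist_force: [-0.8, 0.3, -3.3]
width: 0.0138
```

```bash
python3 -c "
from h import *
o=get_obs();print(o['tool_pos'],o['ee_rot'],o['wrist_force'],o['wrist_torque'],o['width'])
"
```

```text
[ 0.51146237 -0.21167563  0.05123654] [-3.14150002  0.00345726  0.01237021] [-0.75248292  0.31991011 -3.26555856] [ 0.00784989 -0.06166824  0.06080939] 0.013832429707056644
```

Emit:
{"method": "servo_tool", "body": {"targets": "0 0 0 -0.02 0 0 0;0 0 0 -0.04 0 0 0;0 0 0 -0.065 0 0 0;0 0 0 -0.09 0 0 0;0 0 0 -0.12 0 0 0;0 0 0 -0.15 0 0 0;0 0 0 -0.18 0 0 0;0 0 0 -0.22 0 0 0;0 0 0 -0.26 0 0 0;0 0 0 -0.3 0 0 0;0 0 0 -0.3 0 0 0;0 0 0 -0.3 0 0 0"}}

```text
time: 11.15
tool_pos: [0.5124, -0.2121, 0.1274]
ee_rot: [3.14, 0.001, 0.012]
wrist_force: [-0.1, 0.2, -4.1]
width: 0.0136
```

```bash
python3 -c "
from h import *
s,o=snap('side','s9.png');print(o['tool_pos'],o['ee_rot'],o['wrist_force'],o['wrist_torque'],o['width'])
snap('wrist','w10.png')
a=cv2.imread('pics/s9.png');cv2.imwrite('pics/c10.png',cv2.resize(a[120:260,220:370],None,fx=4,fy=4,interpolation=cv2.INTER_CUBIC))
"
```

```text
[ 0.51243387 -0.21207225  0.12739778] [3.14037211e+00 1.08481861e-03 1.23971353e-02] [-0.11534198  0.22023478 -4.14446134] [ 0.01523093 -0.03763223 -0.0442211 ] 0.01363068381925702
```

View pics/c10.png

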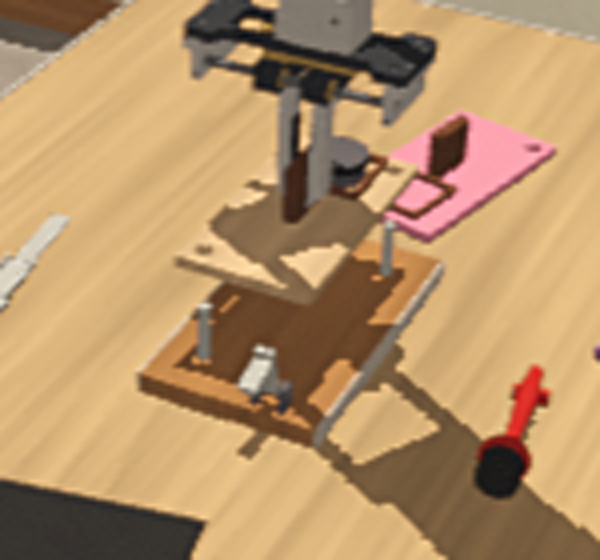

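View pics/w10.png

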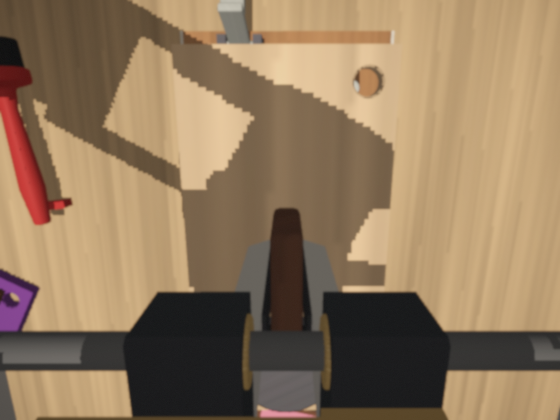

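Emit:
{"method": "servo_tool", "body": {"targets": "0 0 0 -0.03 0 0 0;0 0 -0.01 -0.06 0 0 0;0 0 -0.04 -0.08 0 0 0;0 0 -0.09 -0.08 0 0 0;0 0 -0.16 -0.08 0 0 -0.005;0 0 -0.24 -0.08 0 0 -0.01;0 0 -0.32 -0.08 0 0 -0.015;0 0 -0.4 -0.08 0 0 -0.02;0 0 -0.48 -0.08 0 0 -0.025;0 0 -0.56 -0.08 0 0 -0.03;0 0 -0.63 -0.08 0 0 -0.03;0 0 -0.66 -0.08 0 0 -0.03"}}

```text
time: 12.25
tool_pos: [0.5094, -0.0435, 0.1463]
ee_rot: [-3.14, 0.003, 0.11]
wrist_force: [-0.5, -0.9, -3.6]
width: 0.0136
```

```bash
python3 -c "
from h import *
o=get_obs();print(o['tool_pos'],o['ee_rot'],o['wrist_force'],o['width'])
goal([.522,.176,.14],.2,o)"
```

```text
[ 0.50936779 -0.04346923  0.14633848] [-3.13975570e+00  2.79979653e-03  1.09650268e-01] [-0.47141424 -0.85784829 -3.56320176] 0.013648234896864038
goal [ 1.464e-01 -8.670e-01  2.650e-02 -6.000e-04  9.000e-04 -2.880e-02] t 12.25
```

Emit:
{"method": "servo_tool", "body": {"targets": "0 0.002 -0.02 0 0 0 0;0 0.01 -0.07 0 0 0 -0.003;0 0.03 -0.14 0 0 0 -0.006;0 0.04 -0.23 0 0 0 -0.01;0 0.06 -0.33 0 0 0 -0.014;0 0.075 -0.43 0 0 0 -0.018;0 0.09 -0.53 0 0 0 -0.022;0 0.105 -0.63 0 0 0 -0.026;0 0.12 -0.72 0 0 0 -0.029;0 0.135 -0.79 0 0 0 -0.029;0 0.144 -0.84 0 0 0 -0.029;0 0.146 -0.867 0 0 0 -0.029"}}

```text
time: 13.25
tool_pos: [0.5231, 0.1741, 0.1459]
ee_rot: [-3.141, 0.003, 0.199]
wrist_force: [0.2, -0.2, -4.1]
width: 0.0141
```

Emit:
{"method": "servo_tool", "body": {"targets": "0 0 0 0 0 0 0;0 0 0 0 0 0 0;0 0 0 0 0 0 0"}}

```text
time: 13.5
tool_pos: [0.5231, 0.1716, 0.146]
ee_rot: [3.141, 0.003, 0.197]
wrist_force: [0.2, -0.3, -3.2]
width: 0.0135
```

```bash
python3 -c "
from h import *
s,o=snap('top','t11.png');print(o['tool_pos'],o['ee_rot'],o['wrist_force'],o['width'])
snap('wrist','w11.png');snap('side','s11.png')
goal([.522,.176,.04],.2,o)"
```

```text
[0.52311799 0.1716405  0.14604668] [3.14137386 0.00330883 0.19660357] [ 0.24227982 -0.32717193 -3.17702439] 0.01350995285943908
goal [ 4.000e-04 -1.810e-02  4.242e-01  1.000e-04  1.100e-03 -1.100e-03] t 13.5
```

View pics/w11.png

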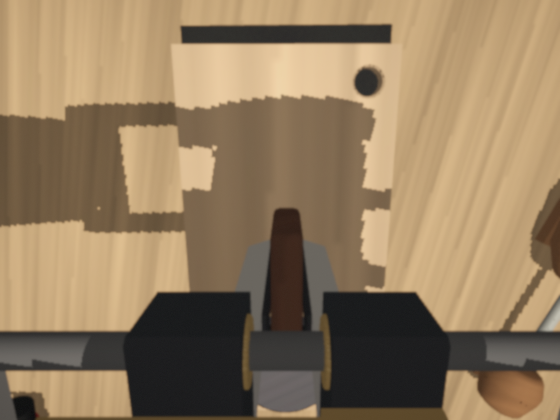

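View pics/s11.png

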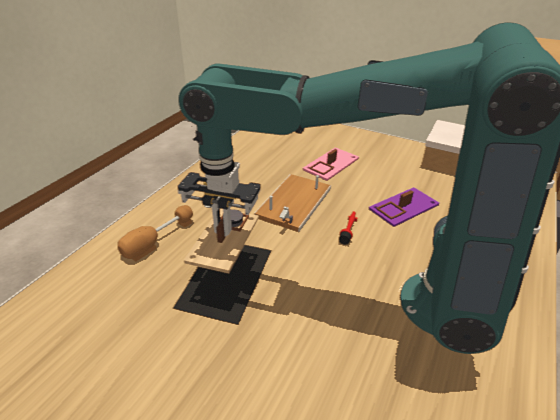

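The wrist view shows the plate parallel to the mat and centred over it. Descending gently.

Emit:
{"method": "servo_tool", "body": {"targets": "0 0 -0.008 0.02 0 0 -0.001;0 0 -0.018 0.06 0 0.001 -0.001;0 0 -0.018 0.11 0 0.001 -0.001;0 0 -0.018 0.17 0 0.001 -0.001;0 0 -0.018 0.23 0 0.001 -0.001;0 0 -0.018 0.29 0 0.001 -0.001;0 0 -0.018 0.34 0 0.001 -0.001;0 0 -0.018 0.38 0 0.001 -0.001;0 0 -0.018 0.4 0 0.001 -0.001;0 0 -0.018 0.41 0 0.001 -0.001;0 0 -0.018 0.41 0 0.001 -0.001;0 0 -0.018 0.41 0 0.001 -0.001"}}

```text
time: 14.65
tool_pos: [0.5224, 0.1772, 0.0442]
ee_rot: [-3.141, -0.001, 0.201]
wrist_force: [0.1, 0.3, -3.3]
width: 0.014
```

```bash
python3 -c "
from h import *
s,o=snap('wrist','w12.png');print(o['tool_pos'],o['ee_rot'],o['wrist_force'],o['width'])
goal([.522,.176,.0245],.2,o)"
```

```text
[0.52242838 0.17719312 0.04422261] [-3.14107794e+00 -1.39529270e-03  2.00917925e-01] [ 0.08627555  0.32302706 -3.30270807] 0.014014554331099278
goal [-0.0027  0.0044  0.0789 -0.0002 -0.0004  0.0003] t 14.65
```

View pics/w12.png

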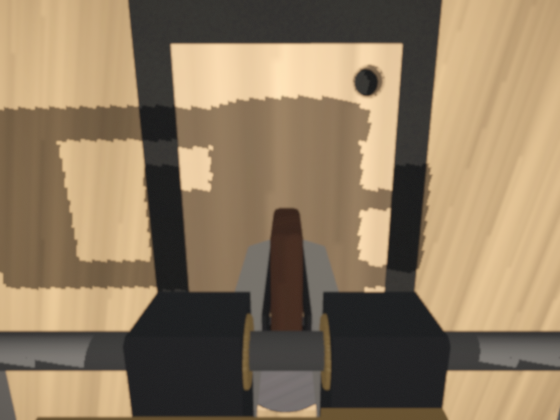

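Emit:
{"method": "servo_tool", "body": {"targets": "0 0 0 0.01 0 0 0;0 0 0 0.02 0 0 0;0 0 0 0.03 0 0 0;0 0 0 0.04 0 0 0;0 0 0 0.05 0 0 0;0 0 0 0.058 0 0 0;0 0 0 0.064 0 0 0;0 0 0 0.07 0 0 0;0 0 0 0.07 0 0 0;0 0 0 0.07 0 0 0"}}

```text
time: 15.53
tool_pos: [0.5218, 0.177, 0.026]
ee_rot: [-3.141, 0.0, 0.201]
wrist_force: [-0.5, 0.5, -3.8]
width: 0.0138
```

Emit:
{"method": "servo_tool", "body": {"targets": "0 0 0 0.003 0 0 0;0 0 0 0.006 0 0 0;0 0 0 0.006 0 0 0;0 0 0 0.006 0 0 0"}}

```text
time: 15.87
tool_pos: [0.5219, 0.1771, 0.0246]
ee_rot: [-3.141, -0.0, 0.201]
wrist_force: [-0.2, 0.1, -3.4]
width: 0.0139
```

Emit:
{"method": "servo_tool", "body": {"targets": "0 0 0 0.003 0 0 0;0 0 0 0.003 0 0 0;0 0 0 0.003 0 0 0"}}

```text
time: 16.12
tool_pos: [0.5218, 0.1771, 0.0238]
ee_rot: [-3.141, -0.0, 0.201]
wrist_force: [2.0, 0.4, -3.7]
width: 0.014
```

Emit:
{"method": "servo_tool", "body": {"targets": "0 0 0 0.003 0 0 0;0 0 0 0.003 0 0 0;0 0 0 0.003 0 0 0"}}

```text
time: 16.37
tool_pos: [0.522, 0.1771, 0.0237]
ee_rot: [-3.141, -0.0, 0.201]
wrist_force: [-1.2, -0.5, 0.3]
width: 0.0141
```

Contact: the wrist force went from -3.7 N to +0.3 N and z has stopped falling. Releasing.

Emit:
{"method": "servo_tool", "body": {"targets": "0.2 0 0 0 0 0 0;0.4 0 0 0 0 0 0;0.6 0 0 0 0 0 0;0.6 0 0 0 0 0 0;0.6 0 0 0 0 0 0;0.6 0 0 0 0 0 0;0.6 0 0 0 0 0 0"}}

```text
time: 16.95
tool_pos: [0.5219, 0.1771, 0.0231]
ee_rot: [-3.141, -0.0, 0.201]
wrist_force: [-0.3, -0.2, -0.4]
width: 0.0545
```

Emit:
{"method": "servo_tool", "body": {"targets": "0.6 0 0 -0.05 0 0 0;0.6 0 0 -0.12 0 0 0;0.6 0 0 -0.2 0 0 0;0.6 0 0 -0.3 0 0 0;0.6 0 0 -0.4 0 0 0;0.6 0 0 -0.5 0 0 0;0.6 0 0.2 -0.6 0 0 0;0.6 -0.1 0.2 -0.7 0 0 0;0.6 -0.3 0.2 -0.7 0 0 0;0.6 -0.5 0.2 -0.7 0 0 0;0.6 -0.7 0.2 -0.7 0 0 0;0.6 -0.8 0.2 -0.7 0 0 0"}}

```text
time: 17.95
tool_pos: [0.3426, 0.0894, 0.199]
ee_rot: [-3.141, -0.001, 0.201]
wrist_force: [0.6, 0.1, 0.1]
width: 0.0562
```

```bash
python3 -c "
from h import *
s,o=snap('top','t13.png');print(o['tool_pos'],o['width'],o['wrist_force'])
snap('side','s13.png')
a=cv2.imread('pics/s13.png');cv2.imwrite('pics/c13.png',cv2.resize(a[150:340,150:350],None,fx=3,fy=3,interpolation=cv2.INTER_CUBIC))
a=cv2.imread('pics/t13.png');cv2.imwrite('pics/c14.png',cv2.resize(a[145:255,110:245],None,fx=5,fy=5,interpolation=cv2.INTER_CUBIC))"
```

```text
[0.34255793 0.08936295 0.19897175] 0.05617425676157929 [0.62578028 0.05412534 0.07232779]
```

View pics/t13.png

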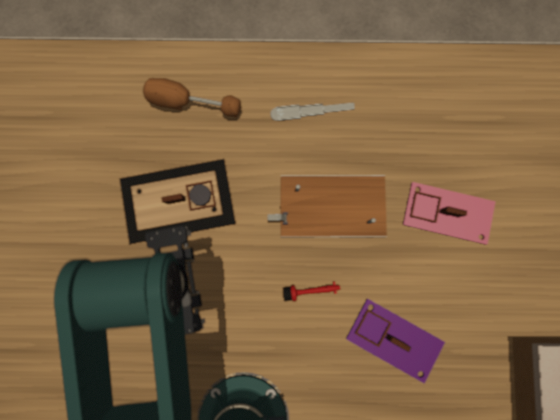

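View pics/c14.png

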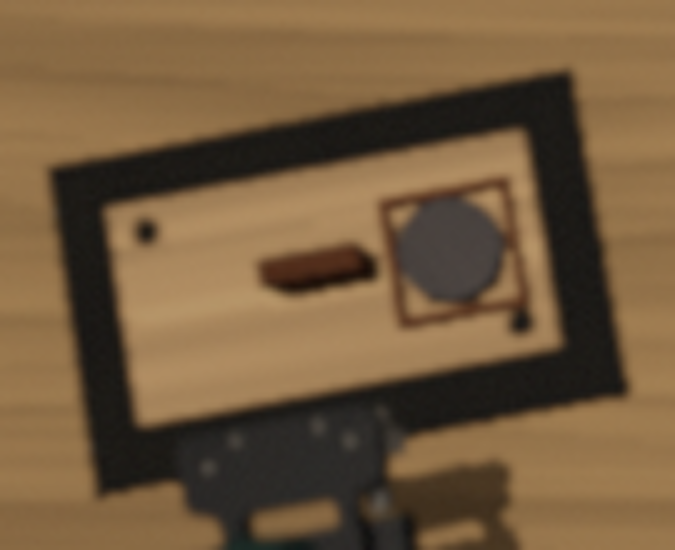

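View pics/c13.png

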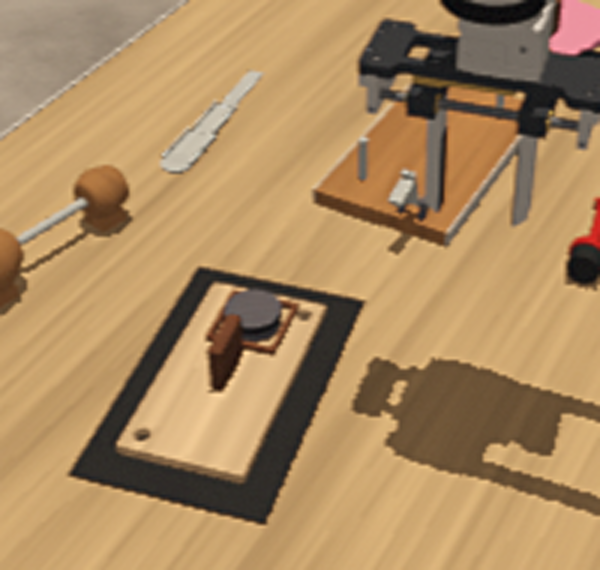

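The carrier lies centred and parallel on the mat (crop corners 103,205 / 527,127 / 565,347 / 135,428). The tin is in its nest and the stop leans out. I'll hand in.

Emit:
{"method": "servo_tool", "body": {"targets": "0.6 0 0 0 0 0 0;0.6 0 0 0 0 0 0;0.6 0 0 0 0 0 0"}}

```text
time: 18.3
tool_pos: [0.3454, 0.0899, 0.1986]
ee_rot: [-3.141, -0.001, 0.201]
wrist_force: [-0.1, 0.5, 0.0]
width: 0.0565
```

```bash
python3 -c "
from h import *
s=dict(np.load('pics/t13.png.npz'))
p=np.array([ray(s,(u+.5)/5-.5+110,(v+.5)/5-.5+145,.014)[:2] for u,v in [(103,205),(527,127),(565,347),(135,428)]])
d=(p[0]+p[3]-p[1]-p[2])/2;print(p.mean(0),np.arctan2(-d[0],d[1]))
print(robot.close_job())"
```

```text
[0.52235347 0.17565459] 0.19829106714570705
the job is handed in; nothing more can be done
None
```

The carrier is on the mat with its tin in the nest, and I handed the job in at about 18 s of the 58 s allowed. No verdict is reported, so what follows is from my own checks.

- **Stop:** I pinched the tab and swung the stop to about 1.57 rad, then nudged it past upright. It measured about 1.73 rad in the wrist image while the carrier was still on its pins, and the last pictures show it still leaning out past the dock's +y end.
- **Lift:** I gripped the carrier and raised it straight up to roughly 107 mm above the shelf. Sideways force stayed under about 1 N at the two points where I read it.
- **Placing:** I lowered the carrier gently until the wrist force showed the mat had taken the weight, then opened the fingers and moved the arm clear. In the last top image its centre is at (0.522, 0.176) m with yaw 0.198. The mat measured (0.522, 0.176) m, with its yaw between 0.198 and 0.203.
- **Other objects:** The tin is still in its nest, and the dauber, shoehorn and shoe tree look unmoved.

No check failed. The measured tool position was up to about 5 mm off what I had commanded before the grasp, so I corrected it before closing the fingers.

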